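Reload the bench stapler in the nut packing room

TASK

The bench stapler has run empty: take the full-length wide staple strip, lay it crown up in the magazine with the spring follower pushed back behind it, so that it lies flat on the channel floor behind the nose lip, and let go of it. Then swing the cover rail down until it is fully shut on the magazine and leave it. Be gentle: the strip is only glued wire, the magazine must not be pressed down as far as in a staple stroke, and the other things stay where they are.

Things in the scene. Friction and masses are not known exactly. Their poses are not given: they have to be found in the camera images.
- stapler: Pale green bench stapler, fixed to the table, base 270 x 85 mm. Origin on the table, under the magazine; its x axis runs along the magazine from the nose (-x end) to the rear hinge, y across, z up. It carries the sprung magazine arm with follower and cover. All stapler-frame sizes here are with the magazine up at rest.
- seat (a point): Point on the magazine's channel floor under the middle of a correctly loaded strip (stapler frame x -52.5, y 0, z 55 mm); axes as the stapler's. The steel channel is open on top, 22 mm wide inside; its side walls end in small outward flares (30 mm over all) 11 mm above the floor (66 mm above the table). A strip is home when the middle of its underside is here.
- nose (a point): Middle of the top inner edge of the nose lip, the low cross wall that closes the channel's front end (stapler frame x -100, y 0, z 60 mm). The lip stands only 5 mm above the channel floor and is 3.5 mm thick; a strip can pass over it between the side walls.
- follower_face (a point): Middle of the follower's front face, 12 mm over the channel floor. The follower is a steel block in the channel, 19.5 mm wide, 14 mm long, its top 25.5 mm over the floor, hence well above lip and walls: the end of a strip held just above lip height can push it back.
- follower (a joint): How far the follower is pushed back (m), 0 to 0.080 (hard stop). At 0 its face stands 25 mm behind the lip's inner face; a loaded full strip holds it at 0.070. Its spring pushes it to the nose with about 3.4 N at 0 and 9 N at 0.070.
- magazine (a joint): How far the magazine arm is pressed down about its rear pivot (rad), 0 at rest to 0.085 at the bottom. Pivot in the stapler frame: x +85, z 58 mm. A return spring lifts it; it yields from some 3 to 5 N pressed on it and sinks about 1 mm per further newton at the nose. From 0.065 (nose 12 mm down, 13 to 18 N) it makes a staple stroke.
- cover (a joint): Opening angle of the cover rail relative to the magazine (rad): 0 shut, 1.55 to 1.85 (upright) at the start. Stiff hinge: it stays where it is left and takes some 7 to 11 N at the palm pad to swing, under which the sprung magazine sinks a few mm; so press it until it is felt to stop on the magazine.
- cover_hinge (a point): Centre of the cover's hinge axis, along the stapler's y (stapler frame x +70, z 78 mm). The cover is an inverted channel 34 mm wide; shut, it runs from the hinge 178 mm towards the nose, its ceiling 26 mm over the channel floor, its outer face 6 mm outside the hinge line (84 mm above the table).
- cover_pad (a point): Middle of the top of the black palm pad on the cover's outer face near its free end: 150 mm from the hinge along the cover and 16 mm outside the hinge line. Pad 56 mm long, 30 mm wide, 10 mm proud of the cover. With the cover upright the pad is on its rear side, away from the nose.
- strip: The staple strip to load: steel, 95 mm long (x), 19 mm wide (y), 24 mm tall (z), an inverted U of glued staples, lying crown up with its legs on the table. Origin at the middle of its underside. Both ends are alike. Seated, its upper 13 mm stand clear of the channel walls, so grip only the upper 10 mm.
- strip_narrow: A staple strip of the wrong kind: 95 mm long (x), only 11 mm wide and 14 mm tall. Leave it. Origin at the middle of its underside.
- strip_stub: A part-used strip, 19 mm wide and 24 mm tall but only 38 mm long (x). Leave it. Origin at the middle of its underside.
- staple_carton: Cardboard box of staples, 115 x 65 x 40 mm. Bystander. Origin at the middle of its underside.
- screwdriver: Screwdriver, 190 mm long, lying on the table. Bystander.
- scoop: Steel scoop, pan 90 x 75 x 35 mm with a round handle to -x. Bystander. Origin under the pan's middle.
- jar_a: Jar of nuts with a white lid, 72 mm across, 98 mm tall. Bystander. Origin at the middle of its underside.
- jar_b: A second such jar. Bystander.
Things that resemble listed ones, but are neither listed nor needed, are in the scene too. Leave any brown or purple look-alike of the strip alone.

How it is judged:
On the way:
1. the full strip lies home in the channel behind the lip, pushed against it by the follower, let go, with the cover still open (x of strip in the frame of seat between -0.003 and 0.003 m and y of strip in the frame of seat between -0.003 and 0.003 m and z of strip in the frame of seat between -0.002 and 0.002 m and angle between strip's own z axis and vertical below 0.1 rad and value of joint follower above 0.066 m and contact force between strip and the fingers below 0.1 N and value of joint cover above 0.8 rad), for 0.2 s.
At the end, for the whole second after the job is handed in: The full strip lies crown up in the channel, within 3 mm of the seat point along and across and 2 mm in height, the follower behind it (beyond 66 mm); the cover is shut to within 0.015 rad (2.6 mm at its free end) and the magazine is back up (within 0.01 rad) (x of strip in the frame of seat between -0.003 and 0.003 m and y of strip in the frame of seat between -0.003 and 0.003 m and z of strip in the frame of seat between -0.002 and 0.002 m and angle between strip's own z axis and vertical below 0.1 rad and value of joint follower above 0.066 m and value of joint cover below 0.015 rad and value of joint magazine below 0.01 rad and linear speed of strip below 0.02 m/s); the robot touches nothing.
It fails at once if the magazine is pressed down into a staple stroke (0.065 rad) (value of joint magazine above 0.065 rad).
It fails at once if the strip is forced against the stapler with more than 35 N in all, which breaks the glue (lying home, the follower's spring alone makes up about 18 N: 9 N at either end) (contact force between strip and stapler above 35 N).
It fails at once if another thing is pushed more than 20 mm from its place (distance of any of strip_narrow, strip_stub, staple_carton, screwdriver, scoop, jar_a, jar_b from where it was at the start of the episode above 0.02 m).
It also fails if it takes over 72 s, if anything falls off the work surface, if the arm or the gripper's body presses on something with over 40 N, if the wrist force passes 120 N, or if a joint passes its speed limit or range.

ROBOT

A 6-joint arm with a two-finger parallel gripper is mounted at the origin on the work surface. World frame = base frame: x ahead of the robot, y to its left, z up, the work surface at z = 0. Lengths are in m, angles in rad, forces in N, time in s.
With the tool pointing down it reaches from about 0.275 to 0.725 m from the base axis. Payload 15.9 kg.
Tool frame: the origin (TCP) lies midway between the tips of the shut fingers; the grasp point (between the pads) lies 19 mm behind it; z points along the fingers, y is the line along which they close (so a half turn about z gives the same grasp; the last joint's range is limited). The gripper opens to 85 mm and grips with 20 to 120 N. Pads are 22 mm wide; open, the fingers measure 114 mm over their backs; the gripper's body (76 mm by 85 mm) begins 54 mm behind the grasp point. The pads swing forward as they close: fully open they stand 13 mm farther back than shut.
Start: joints at [-1.239, 0.213, -0.034, 1.323, 0, 1.571], TCP at [0.163, -0.473, 0.231] pointing down, gripper open.
Joint ranges: [-2.98, 2.98], [-0.74, 1.72], [-1.14, 1.35], [-2.1, 2.04], [-1.57, 1.44], [-3.14, 3.14]. Speed limits (rad/s): [1.89, 1.89, 2.39, 2.57, 3.14, 3.14].

INTERFACE

Orientations are given as a unit quaternion [x, y, z, w].
In Python, from rig import manip, viewer gives the robot as it stands.
- The arm moves only by the tool carry_out, never from a script. Its argument "commands" is a list of rows, each a list of 3 entries, a list of its own where there are three numbers: the opening in per cent of the stroke, from 0 (shut) to 100 (fully open), then the shift along the tool's x, y, z in cm, then the turn about the tool's z in degrees. In form: [[hand, [x, y, z], turn], ...]. A call has 1 to 8 rows; each row shifts and turns the commanded pose from where the row before left it, along the tool's axes as they then stand; what a row does not reach is not made up. A row lasts 1/10 s, in which the tool goes at most 50 mm and 8.59 degrees, less where a joint would pass 70% of its speed; a pose out of reach is approached as far as the arm can. A call with a gripper value outside its range is refused whole. The fingers move at their own pace and stop on an object; "squeeze" is the grip in N (left out, the last holds). Time passes only in rows, so rows that do not move let the fingers close. It gives the time, the measured TCP pose, the force, the opening and the grip force at its end, in the units of the state.
- manip.get_state(): the state, without advancing time (a new reading comes with each control period).
- viewer.read_camera(name): name is "side" or "top"; returns (picture, depth): 420x560x3 uint8, blue, green, red; 420x560 float32, m along the optical axis (not along the pixel's ray), 0 where there is no reading.
- viewer.camera_model(name): a dict with "K" (3x3 intrinsics, pixels), "rvec" (rotation vector, rad) and "tvec" (3), from world to camera coordinates, as OpenCV has them. Camera axes: x right, y down, z forward; pixel columns grow to the right and rows downward; lengths in m; the calibration is good to about 2 mm. A picture is of the moment at which its call begins. camera_model takes no time and is no camera call.
- manip.job_done(): hands the job in; it is judged then, once.
The state is a dict: "time": time; "joints": joint angles; "joint_velocities": joint speeds; "effort": joint torques, N m; "tool_pos": TCP position; "tool_rot": TCP orientation; "contact_force": force on the tool from outside, world axes, zero at the start; "torque": the same for the moment, N m; "opening": finger opening in m; "grip_force": force on a finger pad.
Only numpy, scipy, OpenCV 4.12 (cv2) and the standard library are available. Lean on these libraries where they do the work, as an engineer would, in place of code of your own. Each camera call takes 0.05 s, during which the arm holds its last target. There are 200 camera calls.

## Working session

There is one attempt and no reset: what is moved stays moved. The work goes in short steps, Python scripts to look and compute and a tool call to move; the robot and the scene stay as the last step left them, time stands still between calls to the robot, and variables do not carry over. Pictures are saved under pics/ and viewed, at most 10 in all, crops included, and the job is handed in when it is done.

Besides the shell and the picture viewer there is one more tool, called after "Emit:" as name(argument=value, ...), one argument or row to a line, values as JSON. carry_out: Moves the arm, as the interface text tells. Its arguments: {"type":"object","properties":{"commands":{"type":"array","items":{"type":"array"}},"squeeze":{"type":"number"}},"required":["commands"]}

```bash
ls; mkdir -p pics
cat > h.py <<'E'
import numpy as np, cv2, sys
from rig import manip, viewer
def cam(n):
    m=viewer.camera_model(n); R=cv2.Rodrigues(np.array(m["rvec"],float))[0]
    return np.array(m["K"],float),R,np.array(m["tvec"],float).ravel()
def ray(n,uv):
    K,R,t=cam(n); uv=np.atleast_2d(uv).astype(float)
    d=(R.T@np.linalg.inv(K)@np.c_[uv,np.ones(len(uv))].T).T
    return -R.T@t,d
def onz(n,uv,z):
    c,d=ray(n,uv); return c+d*((z-c[2])/d[:,2])[:,None]
def cloud(n,D):
    K,R,t=cam(n); v,u=np.mgrid[:D.shape[0],:D.shape[1]]
    P=np.stack([(u-K[0,2])/K[0,0]*D,(v-K[1,2])/K[1,1]*D,D],-1)
    return (P-t)@R
def proj(n,P):
    K,R,t=cam(n); return cv2.projectPoints(np.atleast_2d(P).astype(float),cv2.Rodrigues(R)[0],t,K,None)[0][:,0]
E
python3 - <<'E'
from h import *
for n in("top","side"):
    I,D=viewer.read_camera(n); cv2.imwrite(f"pics/{n}0.png",I); np.savez(f"{n}0.npz",I=I,D=D)
    K,R,t=cam(n); print(n,K[0,0],-R.T@t,R[2])
print(manip.get_state())
E
```

```text
pics
top 500.4113002816181 [0.3685137  0.02354804 1.24714321] [ 0.15644551  0.0241506  -0.98739129]
side 380.92565784577175 [ 0.40282385 -0.58454078  0.71447285] [ 0.16910748  0.6747621  -0.71840014]
{'time': 0.1, 'joints': array([-1.23899895e+00,  2.13283275e-01, -3.49752470e-02,  1.32349590e+00,
       -6.77031278e-06,  1.57079522e+00]), 'joint_velocities': array([ 0.00021233, -0.00107686,  0.00221484, -0.00085916, -0.00064165,
        0.00062548]), 'effort': array([ 4.13719295e-05, -6.87248397e+01,  4.87806201e+01,  1.21335156e-02,
       -1.06438035e-04,  1.31016026e-05]), 'tool_pos': array([ 0.16277241, -0.47244829,  0.23088585]), 'tool_rot': array([ 9.86270141e-01,  1.65139276e-01, -8.24473918e-05, -4.71909385e-04]), 'contact_force': array([ 0.00325423, -0.22015873,  0.49469704]), 'torque': array([ 0.00625039,  0.00519452, -0.02637475]), 'grip_force': 0.0, 'opening': 0.08562437090123902}
```

View pics/top0.png

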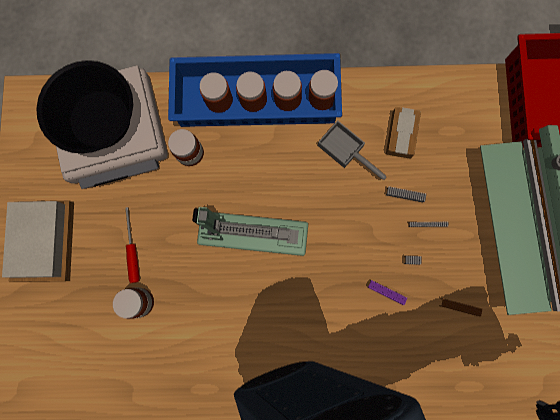

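View pics/side0.png

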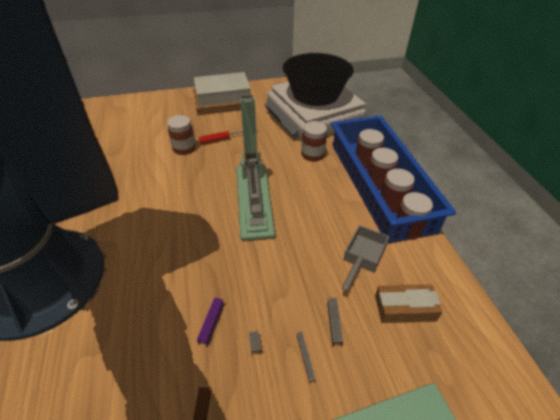

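Top view candidates: full wide grey (405,194), narrow grey (428,224), stub (412,260), purple (386,292), brown (462,307). I choose (405,194); the stapler is at about (250,230), nose to the right, cover upright at about (205,218).

Run:
```python
from h import *
d=np.load("top0.npz");I,D=d["I"],d["D"]; s=np.load("side0.npz")
a=cv2.resize(I[165:275,370:470],None,fx=4,fy=4,interpolation=2)
b=cv2.resize(I[195:265,185:315],None,fx=3,fy=3,interpolation=2)
c=cv2.resize(s["I"][85:245,205:295],None,fx=3,fy=3,interpolation=2)
W=np.zeros((490,800,3),np.uint8); W[:440,:400]=a; W[:210,405:795]=b; W[:480,410:680]=np.where(0,0,W[:480,410:680]); 
W[215:490,405:800][:,:270]=cv2.resize(c,(270,275)); cv2.imwrite("pics/crop.png",W)
P=cloud("top",D)
g=I.astype(int); sat=g.max(2)-g.min(2)
def rect(mask,box,zlab):
    m=np.zeros(mask.shape,np.uint8); x0,y0,x1,y1=box; m[y0:y1,x0:x1]=mask[y0:y1,x0:x1]
    n,l,st,_=cv2.connectedComponentsWithStats(m); k=1+st[1:,4].argmax()
    vu=np.argwhere(l==k); return vu[:,::-1]
for nm,box in dict(strip=(375,178,435,210),narrow=(400,215,455,235),stub=(398,248,428,270)).items():
    uv=rect((sat<45).astype(np.uint8),box,0)
    z=np.median(P[uv[:,1],uv[:,0],2]); Q=P[uv[:,1],uv[:,0]]
    print(nm,len(uv),"z",z,np.percentile(Q[:,2],[5,50,95]))
    w=onz("top",uv,0.024 if nm!="narrow" else .014)[:,:2]; print(cv2.minAreaRect((w*1000).astype(np.float32)))
# side view strip
I2,D2=s["I"],s["D"];P2=cloud("side",D2);S2=I2.astype(int).max(2)-I2.astype(int).min(2)
m=(P2[...,2]>0.017)&(P2[...,2]<.035)&(D2>0); m[:295]=0;m[345:]=0;m[:,:325]=0;m[:,345:]=0
Q=P2[m]; print("side",len(Q),cv2.minAreaRect((Q[:,:2]*1000).astype(np.float32)))
m=(P[...,2]>0.017)&(P[...,2]<.035)&(D>0); m[:180]=0;m[210:]=0;m[:,:375]=0;m[:,435:]=0
Q=P[m]; print("topdepth",len(Q),cv2.minAreaRect((Q[:,:2]*1000).astype(np.float32)))
# base green
hsv=cv2.cvtColor(I,cv2.COLOR_BGR2HSV); m=cv2.inRange(hsv,(35,30,60),(90,255,255)); m[:195]=0;m[270:]=0;m[:,:190]=0;m[:,315:]=0
uv=np.argwhere(m>0)[:,::-1]; Q=P[uv[:,1],uv[:,0]]; k=Q[:,2]<.04; print("base z",np.median(Q[k,2]))
zb=np.median(Q[k,2]); r=cv2.minAreaRect((onz("top",uv[k],zb)[:,:2]*1000).astype(np.float32)); print(r, cv2.boxPoints(r))
```

```text
strip 361 z 0.023798906294067373 [0.00371509 0.02379891 0.02860883]
((601.9569702148438, -248.60008239746094), (98.5599594116211, 24.096132278442383), 77.64584350585938)
narrow 201 z 0.013984640170771067 [0.0016158  0.01398464 0.0186865 ]
((527.3475341796875, -301.3148498535156), (100.36183166503906, 9.963226318359375), 89.04023742675781)
stub 143 z 0.024223870207833842 [0.00232513 0.02422387 0.02860511]
((438.82843017578125, -256.520263671875), (43.35580825805664, 19.325218200683594), 89.14362335205078)
side 457 ((601.734130859375, -251.17800903320312), (95.93521118164062, 19.78257179260254), 77.45722198486328)
topdepth 317 ((603.5287475585938, -250.3590087890625), (95.8902359008789, 21.02189826965332), 77.68221282958984)
base z 0.02293379992162032
((511.5025634765625, 131.34555053710938), (267.6971130371094, 83.37710571289062), 83.06966400146484) [[453.9681     3.505188]
 [536.736     -6.555298]
 [569.037    259.1859  ]
 [486.2691   269.2464  ]]
```

View pics/crop.png

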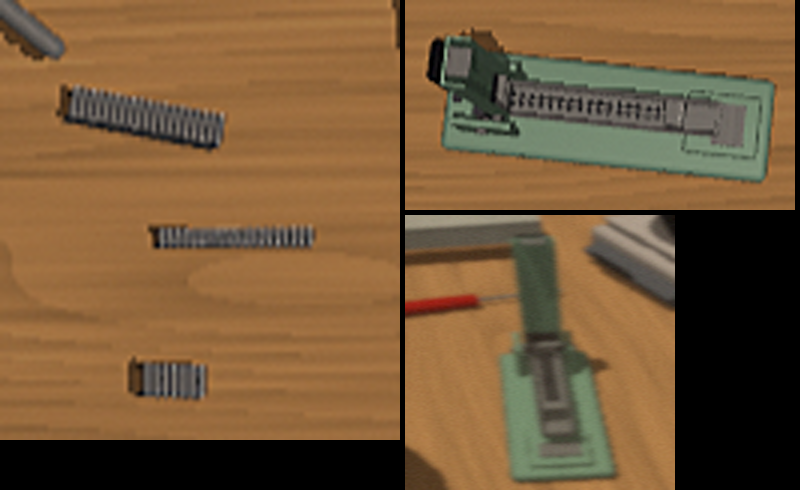

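The crop confirms the choice: the top grey strip is full length and wide, while the others are clearly thinner or shorter. Next I measure the magazine.

Run:
```python
from h import *
c0=np.array([.5115,.1313]); 
for n in("top","side"):
    d=np.load(n+"0.npz");P=cloud(n,d["D"]).reshape(-1,3);P=P[(d["D"].ravel()>0)]
    a=np.deg2rad(83.07); ex=np.array([np.cos(a),np.sin(a)]);ey=np.array([-ex[1],ex[0]])
    q=np.c_[(P[:,:2]-c0)@ex,(P[:,:2]-c0)@ey,P[:,2]]*1000
    q=q[(abs(q[:,0])<170)&(abs(q[:,1])<60)&(q[:,2]>8)]
    # base fit
    b=q[(q[:,2]<30)]; r=cv2.minAreaRect(b[:,:2].astype(np.float32)); print(n,"base",r,np.median(b[:,2]))
    for lo in range(-140,140,10):
        s=q[(q[:,0]>=lo)&(q[:,0]<lo+10)&(q[:,2]>40)]
        if len(s)>3: print(lo,len(s),"y",s[:,1].min().round(1),s[:,1].max().round(1),np.median(s[:,1]).round(1),"z",np.percentile(s[:,2],[0,10,50,90,100]).round(1))
    f=q[(q[:,2]>72)&(q[:,0]<20)]; print("follower top",f.min(0),f.max(0),len(f),np.median(f[:,2])) if len(f) else 0
    cv=q[q[:,2]>130]; print("cover",len(cv),cv.min(0),cv.max(0))
    for z in range(90,250,20):
        s=q[(q[:,2]>=z)&(q[:,2]<z+20)]
        if len(s)>3: print("z",z,len(s),"x",np.percentile(s[:,0],[0,10,50,90,100]).round(1),"y",s[:,1].min().round(1),s[:,1].max().round(1))
```

```text
top base ((-9.421920776367188, 0.018001556396484375), (293.607421875, 99.93213653564453), 3.8516528606414795) 22.47461042193118
-110 4 y -11.5 5.7 -4.0 z [40.1 40.1 40.2 40.3 40.3]
-100 17 y -16.0 12.9 -2.1 z [57.8 58.9 61.8 66.6 67.8]
-90 51 y -15.8 13.3 -2.3 z [53.4 54.3 56.6 65.8 70.8]
-80 50 y -15.0 12.7 -1.5 z [49.9 52.3 56.9 65.  69.4]
-70 58 y -16.1 13.0 -1.9 z [50.1 54.1 64.2 82.4 84.8]
-60 49 y -16.1 12.4 1.0 z [56.2 61.6 80.1 84.1 86. ]
-50 48 y -16.1 13.0 -0.2 z [50.6 55.2 63.8 68.3 69.2]
-40 50 y -15.5 12.0 -2.6 z [51.5 54.  58.4 68.  69.9]
-30 56 y -16.2 12.7 -0.4 z [50.3 53.3 58.6 68.6 71.2]
-20 48 y -15.9 13.1 -1.7 z [50.5 54.6 62.8 68.3 74.7]
-10 50 y -14.8 12.3 0.2 z [51.7 53.4 59.5 68.9 70.3]
0 51 y -16.1 13.3 -0.9 z [53.5 54.5 59.8 69.2 71.1]
10 49 y -15.0 12.5 -0.2 z [51.1 54.  63.  68.6 72. ]
20 51 y -15.8 13.2 -1.8 z [50.7 54.3 61.5 67.  70.3]
30 51 y -15.4 12.0 -2.5 z [53.2 54.8 59.7 68.1 73.1]
40 54 y -15.6 12.7 -0.2 z [44.7 54.1 61.  70.1 71.2]
50 49 y -15.7 13.3 -1.2 z [53.  54.  59.9 68.8 70.1]
60 51 y -17.3 13.0 -1.4 z [ 48.5  54.1  59.9  69.5 119. ]
70 23
[... 2129 characters left out ...]
 [67.3 71.  74.5 76.5 76.8]
110 10 y -25.7 26.2 -20.0 z [58.9 68.  74.5 75.9 76.8]
follower top [-66.99092531  -7.83636741  72.81555825] [-49.99025458   9.96835293  84.01576658] 53 80.27608642181951
cover 668 [ 66.80498532 -16.22773556 130.0221892 ] [ 98.26483052  17.79624513 257.55275446]
z 90 88 x [67.  70.8 83.9 85.7 87.3] y -15.6 16.6
z 110 87 x [68.4 71.7 84.1 86.1 88.5] y -16.2 17.7
z 130 88 x [68.9 73.2 84.9 87.2 89.7] y -16.2 16.7
z 150 94 x [66.8 72.9 85.6 87.3 90.1] y -15.4 17.8
z 170 100 x [70.  73.3 85.9 87.4 89.5] y -16.1 16.7
z 190 100 x [70.9 75.2 86.9 88.8 91.6] y -16.2 17.7
z 210 111 x [69.9 74.6 87.3 88.9 91.4] y -15.3 17.8
z 230 98 x [71.4 74.5 87.4 89.1 90.4] y -16.0 17.7
```

Emit:
carry_out(
  commands=[
    [55, [4, 0, 0], -7.3],
    [55, [4, 0, 0], -7.3],
    [55, [4, 0, 0], -7.3],
    [55, [4, 0, 0], -7.3],
    [55, [4, 0, 0], -7.3],
    [55, [4, 0, 0], -7.3],
    [55, [4, 0, 0], -7.3],
    [55, [4, 0, 0], -7.3],
  ],
  squeeze=60,
)

```text
time: 0.9
tool_pos: [0.3819, -0.2561, 0.2309]
tool_rot: [0.779, 0.627, -0.0, -0.0]
contact_force: [0.4, -0.1, 0.9]
opening: 0.0471
grip_force: 0.0
```

```bash
cat > go.py <<'E'
from h import *
from scipy.spatial.transform import Rotation as Ro
# usage: go.py x y z yawdeg : shift in tool axes (cm) and turn (deg)
s=manip.get_state(); t=np.array(list(map(float,sys.argv[1:4]))); R=Ro.from_quat(s["tool_rot"]).as_matrix()
yaw=np.degrees(np.arctan2(R[1,0],R[0,0]))
print("t",s["time"],"pos",s["tool_pos"].round(4),"yaw",yaw.round(2),"tilt",R[2].round(4),"F",s["contact_force"].round(2),"open",round(s["opening"],4),"grip",round(s["grip_force"],1))
print("shift cm",((R.T@(t-s["tool_pos"]))*100).round(2),"turn",round(-(float(sys.argv[4])-yaw),2))
E
python3 go.py .6025 -.2505 .10 77.6
```

```text
t 0.9 pos [ 0.3819 -0.2561  0.2309] yaw 77.72 tilt [ 3.e-04 -5.e-04 -1.e+00] F [ 0.41 -0.1   0.92] open 0.0471 grip 0.0
shift cm [ 5.24 21.44 13.08] turn 0.12
```

Emit:
carry_out(
  commands=[
    [55, [0.87, 3.57, 2.0], 0],
    [55, [0.87, 3.57, 2.0], 0],
    [55, [0.87, 3.57, 2.0], 0],
    [55, [0.87, 3.57, 2.0], 0],
    [55, [0.87, 3.57, 2.0], 0],
    [55, [0.87, 3.57, 2.0], 0],
    [55, [0, 0, 0], 0],
  ],
)

```text
time: 1.6
tool_pos: [0.6032, -0.252, 0.1063]
tool_rot: [0.78, 0.626, -0.001, -0.002]
contact_force: [-1.4, 0.4, 0.0]
opening: 0.0469
grip_force: 0.0
```

```bash
python3 go.py .6025 -.2505 .015 77.6
```

```text
t 1.6 pos [ 0.6032 -0.252   0.1063] yaw 77.51 tilt [ 0.0014 -0.0052 -1.    ] F [-1.37  0.37  0.04] open 0.0469 grip 0.0
shift cm [ 0.12 -0.05  9.13] turn -0.09
```

Emit:
carry_out(
  commands=[
    [55, [0.06, -0.03, 3.0], 0],
    [55, [0.06, -0.02, 3.0], 0],
    [55, [0, 0, 2.0], 0],
    [55, [0, 0, 1.0], 0],
    [55, [0, 0, 0], 0],
    [55, [0, 0, 0], 0],
  ],
)

```text
time: 2.2
tool_pos: [0.6018, -0.2524, 0.0224]
tool_rot: [0.78, 0.625, 0.0, 0.0]
contact_force: [-0.2, 0.3, 0.4]
opening: 0.0473
grip_force: 0.0
```

```bash
python3 go.py .6025 -.2505 .015 77.6
```

```text
t 2.2 pos [ 0.6018 -0.2524  0.0224] yaw 77.4 tilt [-2.e-04  1.e-03 -1.e+00] F [-0.18  0.34  0.36] open 0.0473 grip 0.0
shift cm [0.2  0.02 0.74] turn -0.2
```

Emit:
carry_out(
  commands=[
    [55, [0.2, 0, 0.4], 0],
    [55, [0, 0, 0.35], 0],
    [55, [0, 0, 0], 0],
    [10, [0, 0, 0], 0],
    [10, [0, 0, 0], 0],
    [10, [0, 0, 0], 0],
    [10, [0, 0, 0], 0],
    [10, [0, 0, 0], 0],
  ],
)

```text
time: 3.0
tool_pos: [0.6022, -0.2503, 0.0142]
tool_rot: [0.78, 0.625, 0.0, 0.0]
contact_force: [-0.6, 0.5, 5.6]
opening: 0.0173
grip_force: 59.4
```

Emit:
carry_out(
  commands=[
    [10, [0, 0, 0], 0],
    [10, [0, 0, 0], 0],
    [10, [0, 0, 0], 0],
    [10, [0, 0, 0], 0],
  ],
)

```text
time: 3.4
tool_pos: [0.6022, -0.2503, 0.0142]
tool_rot: [0.78, 0.625, 0.0, 0.0]
contact_force: [-0.0, -0.2, 5.2]
opening: 0.0173
grip_force: 59.4
```

```bash
python3 go.py .6025 -.2505 .015 77.6
```

```text
t 3.4 pos [ 0.6022 -0.2503  0.0142] yaw 77.41 tilt [-1.e-04  7.e-04 -1.e+00] F [-0.04 -0.18  5.22] open 0.0173 grip 59.4
shift cm [-0.01  0.04 -0.08] turn -0.19
```

Emit:
carry_out(
  commands=[
    [10, [0, 0, -2], 0],
    [10, [0, 0, -4], 0],
    [10, [0, 0, -4], 0],
    [10, [3.3, -2.3, -1.5], 0],
    [10, [4, -2.7, 0], 0],
    [10, [4, -2.7, 0], 0],
    [10, [4, -2.7, 0], 0],
    [10, [4, -2.7, 0], 0],
  ],
)

```text
time: 4.2
tool_pos: [0.515, -0.0318, 0.1288]
tool_rot: [0.78, 0.625, 0.0, -0.0]
contact_force: [1.0, 0.9, -1.1]
opening: 0.0174
grip_force: 59.0
```

Emit:
carry_out(
  commands=[
    [10, [3.5, -2.4, 0], -5.6],
    [10, [0, 0, 0], 0],
    [10, [0, 0, 0], 0],
    [10, [0, 0, 0], 0],
  ],
)

```text
time: 4.6
tool_pos: [0.5007, 0.0056, 0.1288]
tool_rot: [0.749, 0.662, -0.0, 0.0]
contact_force: [0.3, 0.6, -1.0]
opening: 0.0173
grip_force: 59.0
```

```bash
python3 go.py .4972 .0112 .0827 83.07
python3 - <<'E'
from h import *
out=[]
for n,b in(("top",(250,185,420,295)),("side",(190,90,330,300))):
    I,D=viewer.read_camera(n); np.savez(f"{n}1.npz",I=I,D=D); x0,y0,x1,y1=b
    out.append(cv2.resize(I[y0:y1,x0:x1],(390,int(390*(y1-y0)/(x1-x0))),interpolation=2))
h=max(o.shape[0] for o in out); W=np.zeros((h,785,3),np.uint8); W[:out[0].shape[0],:390]=out[0];W[:out[1].shape[0],395:]=out[1]
cv2.imwrite("pics/c1.png",W)
E
```

```text
t 4.6 pos [0.5007 0.0056 0.1288] yaw 82.95 tilt [-2.e-04  2.e-04 -1.e+00] F [ 0.33  0.61 -1.  ] open 0.0173 grip 59.0
shift cm [ 0.52 -0.41  4.61] turn -0.12
```

View pics/c1.png

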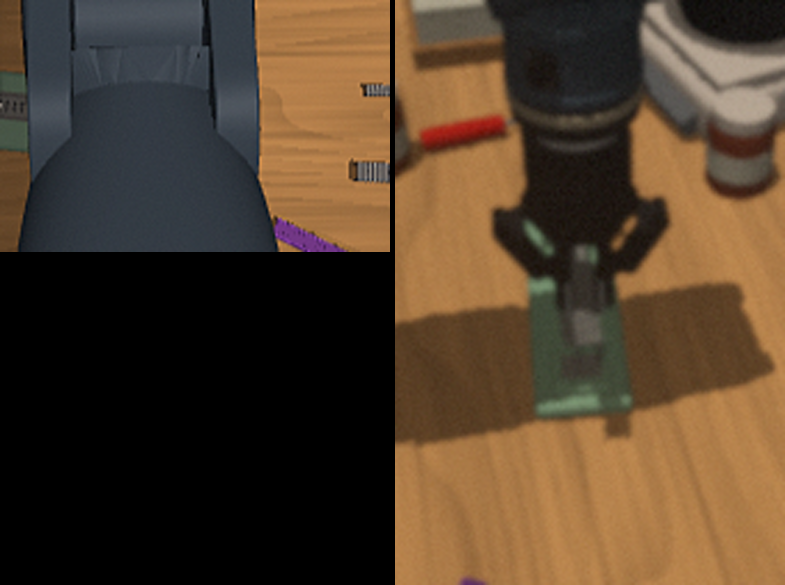

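The side view shows the strip held level over the nose end, in line with the channel; the arm hides it in the top view. Now down to just above wall height.

Emit:
carry_out(
  commands=[
    [10, [0.5, -0.43, 2.0], -0.1],
    [10, [0, 0, 1.5], 0],
    [10, [0, 0, 1.0], 0],
    [10, [0, 0, 0], 0],
    [10, [0, 0, 0], 0],
  ],
)

```text
time: 5.2
tool_pos: [0.4969, 0.0112, 0.0841]
tool_rot: [0.749, 0.663, 0.0, 0.0]
contact_force: [0.5, 0.4, -0.7]
opening: 0.017
grip_force: 59.0
```

```bash
cat > meas.py <<'E'
from h import *
I,D=viewer.read_camera("side"); np.savez("side2.npz",I=I,D=D)
o=np.array([.5125,.14025]);a=np.deg2rad(83.07);ex=np.array([np.cos(a),np.sin(a)]);ey=np.array([-ex[1],ex[0]])
P=cloud("side",D)[D>0]; q=np.c_[(P[:,:2]-o)@ex,(P[:,:2]-o)@ey,P[:,2]]*1000
q=q[(abs(q[:,1])<40)&(q[:,2]>45)&(q[:,2]<105)&(q[:,0]>-200)&(q[:,0]<20)]
for lo in range(-200,20,10):
    s=q[(q[:,0]>=lo)&(q[:,0]<lo+10)]
    for z0,z1 in((60,70),(70,100)):
        r=s[(s[:,2]>=z0)&(s[:,2]<z1)]
        if len(r)>5: print(lo,z0,len(r),"y",np.percentile(r[:,1],[2,50,98]).round(1),"z",np.percentile(r[:,2],[2,50,98]).round(1),"x",r[:,0].min().round(1))
I=cv2.resize(I[140:300,190:330],None,fx=4,fy=4,interpolation=2)[:600]; cv2.imwrite(sys.argv[1],I)
E
python3 go.py .4968 .0112 .0827 83.07; python3 meas.py pics/c2.png
```

```text
t 5.2 pos [0.4969 0.0112 0.0841] yaw 83.07 tilt [-0.e+00  1.e-04 -1.e+00] F [ 0.52  0.44 -0.66] open 0.017 grip 59.0
shift cm [-0.01 -0.01  0.14] turn -0.0
-180 70 38 y [-8.9  0.1  9.5] z [75.  93.6 96.3] x -179.7
-170 70 30 y [-8.4 -0.6  8.1] z [92.8 94.3 96.8] x -169.4
-160 70 27 y [-8.2  0.9  9.5] z [92.9 94.7 96.8] x -159.8
-150 70 49 y [-13.9  -0.1  13.5] z [84.5 94.3 99.5] x -150.0
-140 70 42 y [-21.   -0.7  21.7] z [91.4 94.5 98.4] x -139.9
-130 70 21 y [-8.3  0.8  7.9] z [92.6 94.2 96.6] x -129.8
-120 70 25 y [-7.1  0.1  7. ] z [91.6 94.2 95.8] x -119.5
-110 70 22 y [-7.6 -0.5  6.4] z [92.5 94.5 96.2] x -109.2
-100 70 22 y [-8.4  0.7  8.1] z [92.5 94.3 96.3] x -99.4
-90 70 15 y [-9.  -1.8  7.5] z [92.  94.3 96.1] x -89.8
-70 70 21 y [-8.  -0.5  6.7] z [79.6 80.7 82.8] x -68.9
```

View pics/c2.png

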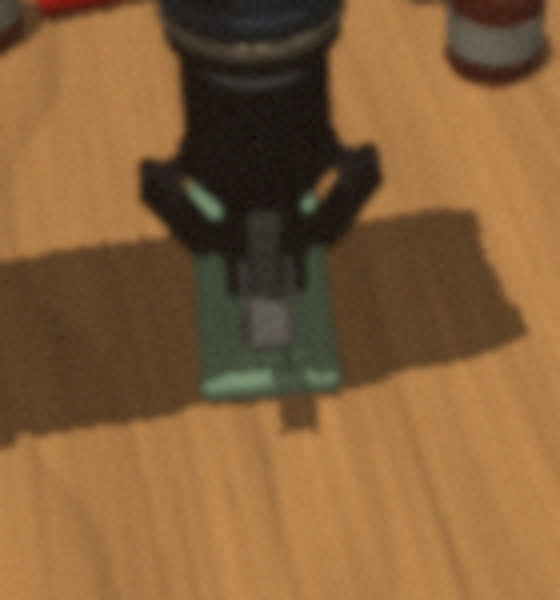

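The strip sits centred on the channel line with the follower ahead of it. Push the follower back.

Emit:
carry_out(
  commands=[
    [10, [0, 0, 0.15], 0],
    [10, [1, 0, 0], 0],
    [10, [1, 0, 0], 0],
    [10, [1, 0, 0], 0],
    [10, [1, 0, 0], 0],
    [10, [1, 0, 0], 0],
    [10, [1, 0, 0], 0],
    [10, [0, 0, 0], 0],
  ],
)

```text
time: 6.05
tool_pos: [0.5042, 0.0724, 0.0825]
tool_rot: [0.748, 0.664, -0.0, 0.001]
contact_force: [0.2, -6.8, 1.3]
opening: 0.0172
grip_force: 59.2
```

```bash
python3 go.py .5066 .0916 .0827 83.07
```

```text
t 6.05 pos [0.5042 0.0724 0.0825] yaw 83.19 tilt [-8.e-04  7.e-04 -1.e+00] F [ 0.24 -6.85  1.25] open 0.0172 grip 59.2
shift cm [ 1.94  0.01 -0.02] turn 0.12
```

Emit:
carry_out(
  commands=[
    [10, [1, 0, 0], 0],
    [10, [0.95, 0, 0], 0],
    [10, [0, 0, 0], 0],
    [10, [0, 0, 0], 0],
  ],
)

```text
time: 6.45
tool_pos: [0.5063, 0.0906, 0.0824]
tool_rot: [0.748, 0.664, -0.0, 0.001]
contact_force: [0.6, -8.8, 1.4]
opening: 0.017
grip_force: 59.2
```

```bash
python3 go.py .5066 .0916 .0827 83.07; python3 meas.py pics/c3.png
```

```text
t 6.45 pos [0.5063 0.0906 0.0824] yaw 83.14 tilt [-1.3e-03  5.0e-04 -1.0e+00] F [ 0.63 -8.77  1.45] open 0.017 grip 59.2
shift cm [ 0.1   0.01 -0.03] turn 0.07
-110 60 11 y [-11.7   0.4  14.4] z [60.2 62.3 66.9] x -103.8
-100 60 12 y [-12.4  -1.   14. ] z [60.8 65.  68.2] x -99.5
-100 70 34 y [-8.3 -0.2  9.1] z [72.7 91.6 95.1] x -99.6
-90 60 9 y [-13.3 -10.7  13.6] z [63.6 65.3 67.7] x -88.3
-90 70 25 y [-8.   2.7  9.9] z [89.4 93.  95. ] x -90.0
-80 60 10 y [-13.9   0.7  15.2] z [64.1 64.9 67.4] x -80.0
-80 70 25 y [-7.6  1.9  9.7] z [82.8 92.7 94.5] x -79.7
-70 60 7 y [-12.2  12.4  14.8] z [63.3 65.1 67.7] x -67.1
-70 70 41 y [-13.3   3.6  16. ] z [86.9 92.5 99.6] x -69.9
-60 60 9 y [-13.  -10.5  14.1] z [63.1 65.  67.4] x -60.0
-60 70 41 y [-20.9  -1.5  22.1] z [84.1 92.7 99.6] x -59.9
-50 60 9 y [-13.9 -11.3  13.7] z [63.9 65.1 66.8] x -49.9
-50 70 17 y [-7.3  0.   7.4] z [91.1 93.1 94.9] x -49.6
-40 70 23 y [-8.1 -0.5  6.9] z [91.  92.6 94.9] x -39.8
-30 70 15 y [-6.3  1.   7.7] z [90.2 92.3 94.9] x -29.0
-20 70 18 y [-7.1  0.4  8. ] z [90.4 92.6 94.3] x -19.6
-10 70 14 y [-7.7 -0.1  7.5] z [90.6 92.  94.5] x -9.9
```

View pics/c3.png

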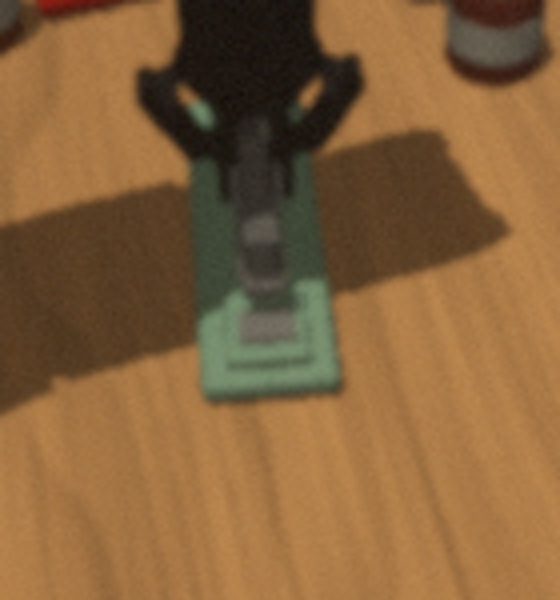

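Emit:
carry_out(
  commands=[
    [10, [0.3, 0, 0], 0],
    [10, [0, 0, 0], 0],
    [10, [0, 0, 0.3], 0],
    [10, [0, 0, 0.3], 0],
    [10, [0, 0, 0.3], 0],
    [10, [0, 0, 0], 0],
  ],
)

```text
time: 7.1
tool_pos: [0.5063, 0.0933, 0.073]
tool_rot: [0.748, 0.663, -0.001, 0.0]
contact_force: [-0.8, -8.2, 0.7]
opening: 0.0172
grip_force: 59.1
```

```bash
python3 go.py .5070 .0941 .0692 83.07
```

```text
t 7.1 pos [0.5063 0.0933 0.073 ] yaw 83.11 tilt [-1.6e-03 -3.0e-04 -1.0e+00] F [-0.83 -8.18  0.7 ] open 0.0172 grip 59.1
shift cm [0.09 0.06 0.38] turn 0.04
```

Emit:
carry_out(
  commands=[
    [10, [0, 0, 0.2], 0],
    [10, [0, 0, 0.15], 0],
    [10, [0, 0, 0], 0],
    [10, [0, 0, 0], 0],
  ],
)

```text
time: 7.5
tool_pos: [0.5063, 0.0933, 0.0697]
tool_rot: [0.748, 0.663, -0.001, 0.0]
contact_force: [-0.4, -9.0, -0.4]
opening: 0.0173
grip_force: 59.1
```

```bash
python3 go.py .5070 .0941 .0692 83.07
```

```text
t 7.5 pos [0.5063 0.0933 0.0697] yaw 83.11 tilt [-1.5e-03 -2.0e-04 -1.0e+00] F [-0.41 -8.95 -0.4 ] open 0.0173 grip 59.1
shift cm [0.09 0.06 0.05] turn 0.04
```

Emit:
carry_out(
  commands=[
    [10, [0, 0, 0.1], 0],
    [10, [0, 0, 0], 0],
    [10, [0, 0, 0], 0],
  ],
)

```text
time: 7.8
tool_pos: [0.5064, 0.0933, 0.0691]
tool_rot: [0.748, 0.663, -0.0, 0.0]
contact_force: [-3.1, -8.8, 8.7]
opening: 0.0171
grip_force: 60.0
```

Emit:
carry_out(
  commands=[
    [10, [0, 0, 0.1], 0],
    [10, [0, 0, 0], 0],
    [10, [0, 0, 0], 0],
  ],
)

```text
time: 8.1
tool_pos: [0.5064, 0.0932, 0.0682]
tool_rot: [0.748, 0.663, -0.0, 0.001]
contact_force: [-3.4, -10.4, 10.8]
opening: 0.0174
grip_force: 60.3
```

Emit:
carry_out(
  commands=[
    [10, [0, 0, -0.1], 0],
    [12, [0, 0, 0], 0],
    [30, [0, 0, 0], 0],
    [45, [0, 0, 0], 0],
    [45, [0, 0, 0], 0],
    [45, [0, 0, 0], 0],
  ],
)

```text
time: 8.7
tool_pos: [0.5066, 0.0938, 0.0688]
tool_rot: [0.748, 0.663, 0.0, -0.0]
contact_force: [0.4, 0.2, 0.6]
opening: 0.0382
grip_force: 0.0
```

```bash
python3 go.py .5070 .0941 .0692 83.07
```

```text
t 8.7 pos [0.5066 0.0938 0.0688] yaw 83.13 tilt [ 3.e-04 -1.e-04 -1.e+00] F [0.36 0.2  0.55] open 0.0382 grip 0.0
shift cm [ 0.03  0.04 -0.04] turn 0.06
```

Emit:
carry_out(
  commands=[
    [45, [0, 0, -1.5], 0],
    [45, [0, 0, -4], 0],
    [45, [0, 0, -5], 0],
    [45, [0, 0, -5], 0],
    [20, [0, 0, -5], 0],
    [0, [0, -4, -3], 0],
    [0, [0, -5, 0], 0],
    [0, [0, -5, 0], 0],
  ],
)

```text
time: 9.5
tool_pos: [0.3665, 0.1105, 0.3042]
tool_rot: [0.749, 0.663, 0.001, 0.0]
contact_force: [-0.6, 1.5, 0.4]
opening: -0.0003
grip_force: 0.0
```

```bash
python3 go.py .5070 .0941 .0692 83.07
cat > look.py <<'E'
from h import *
o=np.array([.5125,.14025]);a=np.deg2rad(83.07);ex=np.array([np.cos(a),np.sin(a)]);ey=np.array([-ex[1],ex[0]])
out=[]
for n,b in(("top",(185,185,325,270)),("side",(205,85,295,245))):
    I,D=viewer.read_camera(n); x0,y0,x1,y1=b
    out.append(cv2.resize(I[y0:y1,x0:x1],None,fx=3.4,fy=3.4,interpolation=2))
    P=cloud(n,D)[D>0]; q=np.c_[(P[:,:2]-o)@ex,(P[:,:2]-o)@ey,P[:,2]]*1000
    q=q[(abs(q[:,1])<20)&(q[:,0]>-115)&(q[:,0]<100)]
    for z0,z1 in((60,70),(70,77),(77,90),(90,100)):
        s=q[(q[:,2]>=z0)&(q[:,2]<z1)]
        if len(s)>5: print(n,z0,z1,len(s),"x",np.percentile(s[:,0],[0,3,97,100]).round(1),"y",np.percentile(s[:,1],[3,97]).round(1),"z",np.median(s[:,2]).round(1))
    s=q[(q[:,2]>73)&(q[:,0]<40)]
    for lo in range(-110,20,10):
        r=s[(s[:,0]>=lo)&(s[:,0]<lo+10)]
        if len(r)>3: print(lo,len(r),"y",np.percentile(r[:,1],[3,97]).round(1),"z",np.median(r[:,2]).round(1),end="; ")
    print()
h=max(o.shape[0] for o in out); w=sum(o.shape[1] for o in out); W=np.zeros((h,w,3),np.uint8); x=0
for o_ in out: W[:o_.shape[0],x:x+o_.shape[1]]=o_; x+=o_.shape[1]
cv2.imwrite(sys.argv[1],W)
E
python3 look.py pics/c4.png
```

```text
t 9.5 pos [0.3665 0.1105 0.3042] yaw 83.08 tilt [ 9.0e-04  1.3e-03 -1.0e+00] F [-0.61  1.5   0.35] open -0.0003 grip 0.0
shift cm [ 0.04 14.11 23.52] turn 0.01
top 60 70 138 x [-101.8 -101.    65.6   69. ] y [-16.   12.9] z 65.6
top 70 77 28 x [-99.7 -86.1 -32.6 -27.7] y [-11.5   8.8] z 75.5
top 77 90 272 x [-98.3 -95.9  74.5  90.2] y [-12.6   7.6] z 80.3
top 90 100 12 x [61.9 62.  75.5 75.5] y [-18.    2.9] z 94.1
-100 28 y [-9.2  7.7] z 80.8; -90 36 y [-9.9  8.2] z 79.7; -80 34 y [-9.7  7.1] z 79.3; -70 35 y [-10.4   8. ] z 79.1; -60 36 y [-10.    7.5] z 80.4; -50 35 y [-9.  8.] z 79.4; -40 36 y [-9.8  8. ] z 79.7; -30 13 y [-9.3 -0.4] z 81.1; 
side 60 70 232 x [-104.  -102.    72.1   82.9] y [-14.8  15.2] z 65.3
side 70 77 40 x [-99.5 -99.1  73.1  97.6] y [-15.2  16.4] z 74.5
side 77 90 312 x [-98.6 -96.3  75.6  77.2] y [-10.6  13.3] z 79.8
side 90 100 41 x [59.9 60.4 77.4 77.5] y [-15.1  16.1] z 95.9
-100 28 y [-7.9  8.9] z 79.1; -90 23 y [-7.1 10.3] z 79.8; -80 21 y [-7.   9.6] z 79.8; -70 22 y [-8.   9.2] z 79.4; -60 21 y [-7.1  8.6] z 78.6; -50 24 y [-6.9 10.3] z 79.4; -40 21 y [-7.6  9.7] z 79.8; -30 23 y [-8.3  9.2] z 79.3; -20 16 y [-6.5  8.6] z 80.2; -10 23 y [-7.5  8.9] z 79.7; 0 23 y [-8. 10.] z 80.9;
```

View pics/c4.png

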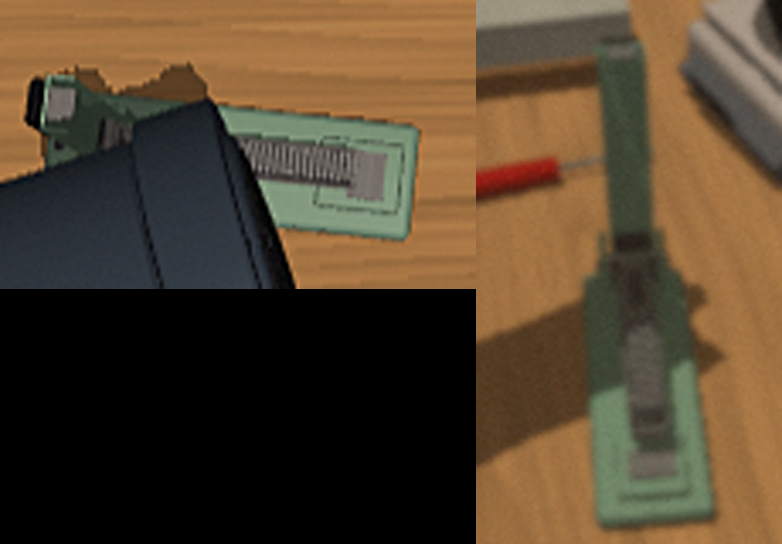

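The strip lies flat in the channel with the follower behind it (top at 79.5 mm, from about x −99). Next I go behind the cover.

Emit:
carry_out(
  commands=[
    [0, [4.3, 0, 0], 0],
    [0, [4.3, 0, 0], 0],
    [0, [4.3, 0, 0], 0],
    [0, [4.3, 0, 0], 0],
    [0, [0, 4.7, 0], 0],
    [0, [0, 4.7, 0], 0],
    [0, [0, 4.7, 0], 0],
    [0, [0, 0, 0], 0],
  ],
)

```text
time: 10.4
tool_pos: [0.5323, 0.2634, 0.3006]
tool_rot: [0.749, 0.663, -0.002, -0.0]
contact_force: [-0.3, 0.9, -0.5]
opening: 0.0003
grip_force: 0.0
```

```bash
python3 go.py .5276 .2643 .215 83.07
python3 - <<'E'
from h import *
o=np.array([.5125,.14025]);a=np.deg2rad(83.07);ex=np.array([np.cos(a),np.sin(a)])
for th in (1.6,1.4,1.2,1.0,.8,.6,.4,.3,.2,.1,0):
    x=70-150*np.cos(th)+16*np.sin(th)+11; z=78+150*np.sin(th)+16*np.cos(th)
    print(th,round(x,1),round(z,1),(o+ex*x/1000).round(4))
E
```

```text
t 10.4 pos [0.5323 0.2634 0.3006] yaw 82.98 tilt [-0.0021 -0.0023 -1.    ] F [-0.35  0.95 -0.47] open 0.0003 grip 0.0
shift cm [ 0.05 -0.46  8.56] turn -0.09
1.6 101.4 227.5 [0.5247 0.2409]
1.4 71.3 228.5 [0.5211 0.211 ]
1.2 41.6 223.6 [0.5175 0.1815]
1.0 13.4 212.9 [0.5141 0.1536]
0.8 -12.0 196.8 [0.511  0.1283]
0.6 -33.8 175.9 [0.5084 0.1067]
0.4 -50.9 151.1 [0.5064 0.0897]
0.3 -57.6 137.6 [0.5056 0.0831]
0.2 -62.8 123.5 [0.5049 0.0779]
0.1 -66.7 108.9 [0.5045 0.0741]
0 -69.0 94.0 [0.5042 0.0718]
```

Emit:
carry_out(
  commands=[
    [0, [0, -0.45, 3], 0],
    [0, [0, 0, 3], 0],
    [0, [0, 0, 2.2], 0],
    [0, [-1, 0, 0], 0],
    [0, [-0.8, 0, 0], 0],
    [0, [-0.5, 0, 0], 0],
    [0, [0, 0, 0], 0],
  ],
)

```text
time: 11.1
tool_pos: [0.5214, 0.2419, 0.2233]
tool_rot: [0.748, 0.663, 0.001, -0.0]
contact_force: [-1.3, 6.5, 1.6]
opening: -0.0001
grip_force: 2.8
```

```bash
python3 go.py .5211 .2110 .220 83.07
```

```text
t 11.1 pos [0.5214 0.2419 0.2233] yaw 83.08 tilt [ 0.0022  0.0014 -1.    ] F [-1.26  6.45  1.61] open -0.0001 grip 2.8
shift cm [-3.07  0.34  0.33] turn 0.01
```

Emit:
carry_out(
  commands=[
    [0, [-1.5, 0.3, 0], 0],
    [0, [-1.5, 0, 0], 0],
    [0, [-1.5, 0, 0.2], 0],
    [0, [-1.5, 0, 0.25], 0],
    [0, [-1.4, 0, 0.5], 0],
    [0, [-1.4, 0, 0.5], 0],
    [0, [0, 0, 0], 0],
  ],
)

```text
time: 11.8
tool_pos: [0.5139, 0.1539, 0.2084]
tool_rot: [0.749, 0.663, 0.001, -0.0]
contact_force: [0.5, 9.6, 2.2]
opening: 0.0002
grip_force: 4.0
```

```bash
python3 go.py .5110 .1283 .1968 83.07
```

```text
t 11.8 pos [0.5139 0.1539 0.2084] yaw 83.06 tilt [ 0.0024  0.0015 -1.    ] F [0.51 9.56 2.24] open 0.0002 grip 4.0
shift cm [-2.58  0.02  1.15] turn -0.01
```

Emit:
carry_out(
  commands=[
    [0, [-1.3, 0, 0.7], 0],
    [0, [-1.2, 0, 0.7], 0],
    [0, [-1.1, 0, 1.0], 0],
    [0, [-1.1, 0, 1.0], 0],
    [0, [-0.85, 0, 1.25], 0],
    [0, [-0.85, 0, 1.25], 0],
    [0, [0, 0, 0], 0],
  ],
)

```text
time: 12.5
tool_pos: [0.5064, 0.0902, 0.1489]
tool_rot: [0.749, 0.663, 0.001, 0.0]
contact_force: [1.9, 3.9, 6.7]
opening: 0.0005
grip_force: 3.7
```

```bash
python3 go.py .5049 .0779 .1235 83.07
```

```text
t 12.5 pos [0.5064 0.0902 0.1489] yaw 83.06 tilt [ 8.0e-04  1.7e-03 -1.0e+00] F [1.89 3.93 6.7 ] open 0.0005 grip 3.7
shift cm [-1.25 -0.01  2.54] turn -0.01
```

Next, slower, to about θ≈0.1.

Emit:
carry_out(
  commands=[
    [0, [-0.65, 0, 1.3], 0],
    [0, [-0.5, 0, 1.3], 0],
    [0, [-0.3, 0, 0.7], 0],
    [0, [-0.1, 0, 0.6], 0],
    [0, [0, 0, 0], 0],
    [0, [0, 0, 0], 0],
  ],
)

```text
time: 13.1
tool_pos: [0.5051, 0.0756, 0.111]
tool_rot: [0.748, 0.663, 0.001, 0.001]
contact_force: [-0.9, 1.2, 8.0]
opening: 0.0001
grip_force: 3.8
```

```bash
python3 go.py .5042 .0718 .0940 83.07
```

```text
t 13.1 pos [0.5051 0.0756 0.111 ] yaw 83.1 tilt [ 7.0e-04  2.6e-03 -1.0e+00] F [-0.9   1.16  7.98] open 0.0001 grip 3.8
shift cm [-0.39 -0.05  1.7 ] turn 0.03
```

Emit:
carry_out(
  commands=[
    [0, [-0.2, 0, 0.5], 0],
    [0, [-0.1, 0, 0.5], 0],
    [0, [0, 0, 0.4], 0],
    [0, [0, 0, 0], 0],
    [0, [0, 0, 0], 0],
  ],
)

```text
time: 13.6
tool_pos: [0.5049, 0.0727, 0.097]
tool_rot: [0.748, 0.663, 0.001, 0.001]
contact_force: [-0.8, 2.4, 8.0]
opening: -0.0001
grip_force: 3.9
```

Emit:
carry_out(
  commands=[
    [0, [0, 0, 0.3], 0],
    [0, [0, 0, 0], 0],
    [0, [0, 0, 0], 0],
  ],
)

```text
time: 13.9
tool_pos: [0.5048, 0.0724, 0.0941]
tool_rot: [0.748, 0.663, 0.001, 0.001]
contact_force: [-0.8, -0.4, 9.1]
opening: -0.0001
grip_force: 4.3
```

Emit:
carry_out(
  commands=[
    [0, [0, 0, 0.2], 0],
    [0, [0, 0, 0], 0],
    [0, [0, 0, 0], 0],
  ],
)

```text
time: 14.2
tool_pos: [0.5048, 0.0722, 0.0921]
tool_rot: [0.748, 0.663, 0.001, 0.001]
contact_force: [-1.6, -1.6, 9.0]
opening: -0.0
grip_force: 4.7
```

Emit:
carry_out(
  commands=[
    [0, [0, 0, 0.2], 0],
    [0, [0, 0, 0], 0],
    [0, [0, 0, 0], 0],
  ],
)

```text
time: 14.5
tool_pos: [0.5048, 0.072, 0.0901]
tool_rot: [0.748, 0.663, 0.001, 0.001]
contact_force: [-1.8, -4.4, 9.3]
opening: 0.0001
grip_force: 5.0
```

Emit:
carry_out(
  commands=[
    [0, [0, 0, 0.15], 0],
    [0, [0, 0, 0], 0],
    [0, [0, 0, 0], 0],
  ],
)

```text
time: 14.8
tool_pos: [0.5048, 0.0718, 0.0887]
tool_rot: [0.749, 0.663, 0.001, 0.001]
contact_force: [-1.9, -6.0, 11.7]
opening: -0.0001
grip_force: 6.1
```

Emit:
carry_out(
  commands=[
    [0, [-0.1, 0, 0.15], 0],
    [0, [0, 0, 0], 0],
    [0, [0, 0, 0], 0],
  ],
)

```text
time: 15.1
tool_pos: [0.5048, 0.0714, 0.0873]
tool_rot: [0.748, 0.663, 0.001, 0.001]
contact_force: [-2.2, -0.9, 12.4]
opening: 0.0002
grip_force: 6.4
```

Emit:
carry_out(
  commands=[
    [0, [0, 0, 0.1], 0],
    [0, [0, 0, 0], 0],
    [0, [0, 0, 0], 0],
  ],
)

```text
time: 15.4
tool_pos: [0.5048, 0.0712, 0.0864]
tool_rot: [0.748, 0.663, 0.001, 0.001]
contact_force: [-2.9, -2.4, 13.7]
opening: 0.0001
grip_force: 7.1
```

Emit:
carry_out(
  commands=[
    [0, [0, 0, -0.5], 0],
    [0, [0, 0, -0.5], 0],
    [0, [0, 0, -3], 0],
    [0, [0, 0, -5], 0],
    [0, [0, 0, -5], 0],
    [0, [-3, -4, -5], 0],
    [0, [-3, -4, 0], 0],
    [0, [-3, -4, 0], 0],
  ],
)

```text
time: 16.2
tool_pos: [0.3856, 0.0031, 0.2612]
tool_rot: [0.748, 0.664, 0.001, 0.001]
contact_force: [0.5, -1.0, 0.9]
opening: -0.0002
grip_force: 0.0
```

Emit:
carry_out(
  commands=[
    [0, [-3, -3, 0], 0],
    [0, [-4, 0, 0], 0],
    [0, [-4, 0, 0], 0],
    [0, [0, 0, 0], 0],
  ],
)

```text
time: 16.6
tool_pos: [0.3425, -0.1056, 0.2608]
tool_rot: [0.75, 0.661, -0.0, 0.001]
contact_force: [0.2, 0.5, 0.2]
opening: -0.0
grip_force: 0.0
```

```bash
python3 look.py pics/c5.png
python3 - <<'E'
from h import *
o=np.array([.5125,.14025]);a=np.deg2rad(83.07);ex=np.array([np.cos(a),np.sin(a)]);ey=np.array([-ex[1],ex[0]])
for n in("top","side"):
    I,D=viewer.read_camera(n);P=cloud(n,D)[D>0]; q=np.c_[(P[:,:2]-o)@ex,(P[:,:2]-o)@ey,P[:,2]]*1000
    q=q[(abs(q[:,1])<13)&(q[:,0]>-115)&(q[:,0]<60)&(q[:,2]>70)]
    f=q[(q[:,0]>-48)&(q[:,0]<60)]; c=np.polyfit(f[:,0],f[:,2],1); print(n,"face slope",c[0],"z at hinge,free",np.polyval(c,[70,-108]),len(f))
    p=q[(q[:,0]>-104)&(q[:,0]<-56)]; print("pad",np.polyfit(p[:,0]+80,p[:,2],1),len(p))
print(manip.get_state()["contact_force"])
E
```

```text
top 60 70 13 x [-100.1  -91.5   88.9   90.2] y [14.9 19.3] z 66.0
top 70 77 68 x [-102.6  -81.3   93.3   96.8] y [-16.6  19.5] z 75.0
top 77 90 852 x [-105.   -72.8   85.8   92.3] y [-17.6  15.4] z 85.0
top 90 100 339 x [-106.3 -104.2   61.9   71.1] y [-14.9  13. ] z 94.5
-110 40 y [-15.2  14.4] z 93.3; -100 65 y [-17.3  14.9] z 94.8; -90 62 y [-15.8  15.4] z 94.3; -80 65 y [-17.7  14.5] z 95.2; -70 65 y [-16.2  15.4] z 94.7; -60 60 y [-15.3  15.1] z 93.8; -50 63 y [-17.6  15.3] z 85.4; -40 63 y [-16.3  15.3] z 85.2; -30 62 y [-18.   15.1] z 84.9; -20 63 y [-16.8  15.3] z 85.1; -10 65 y [-17.7  14.9] z 85.1; 0 63 y [-17.1  15.4] z 84.8; 10 62 y [-16.6  14.9] z 84.6; 
side 60 70 38 x [-107.7 -106.4   82.    86.2] y [-19.7  17.5] z 65.5
side 70 77 23 x [-107.2 -107.2   91.    91.1] y [-16.2  17. ] z 74.5
side 77 90 498 x [-109.3 -106.7   71.5   89.9] y [-15.5  17. ] z 84.6
side 90 100 207 x [-107.5 -106.5  -54.3   45.7] y [-12.9  14.3] z 94.1
-110 103 y [-13.9  15.9] z 88.0; -100 40 y [-15.1  15.2] z 94.7; -90 39 y [-15.5  17.1] z 94.2; -80 42 y [-12.4  16. ] z 93.9; -70 38 y [-15.   16.2] z 94.1; -60 30 y [-16.   15.5] z 93.4; -50 13 y [-14.6  17.5] z 84.6; -40 39 y [-15.   16.3] z 84.7; -30 37 y [-15.6  16.2] z 84.1; -20 33 y [-14.2  15.6] z 84.2; -10 38 y [-14.6  15.4] z 84.1; 0 36 y [-15.3  17.2] z 84.5; 10 35 y [-16.   16.4] z 84.4; 
top face slope 0.015808341041892736 z at hinge,free [86.20575163 83.39186692] 508
pad [-4.24745936e-04  9.49710988e+01] 233
side face slope 0.013952960899835038 z at hinge,free [85.65994594 83.1763189 ] 278
pad [5.13683106e-02 9.41168581e+01] 161
[-0.38911201 -0.0640658   0.1849116 ]
```

View pics/c5.png

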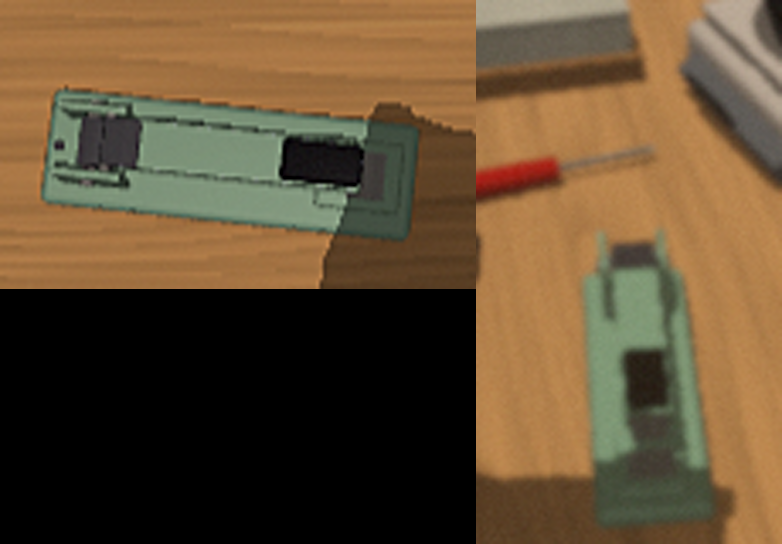

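The cover lies flat: the pad top reads 94.1 to 94.7 mm against 94 mm expected when shut. While pressing, the force rose steadily at the magazine's own stiffness, so it had reached its stop. The arm is clear.

```bash
python3 -c "
from rig import manip
print(manip.job_done())"
```

```text
the job is handed in; nothing more can be done
None
```

I handed the job in at about 17 s of the 72 s limit: the full wide strip is in the magazine with the follower behind it, and the cover measures shut with the arm clear. The hand-in returned no verdict, so I can't say how it was judged.

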